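# Fish the TV remote out of the wire basket

## Robot

A 6-joint arm with a two-finger parallel gripper is mounted at the origin on the work surface. World frame = base frame: x ahead of the robot, y to its left, z up, the work surface at z = 0. Lengths are in m, angles in degrees, forces in N, time in s.
With the tool pointing down it reaches from about 0.4 to 0.825 m from the base axis. Payload 7 kg.
Tool frame: the origin (TCP) lies between the finger pads; the fingertips stand 22 mm ahead of it and the grasp point (between the pads) lies 3 mm ahead of it; z points along the fingers, y is the line along which they close (so a half turn about z gives the same grasp; the last joint's range is limited). The gripper opens to 88 mm and grips with 3 to 60 N. Pads are 19 mm wide; open, the fingers measure 130 mm over their backs; the gripper's body (78 mm by 193 mm) begins 47 mm behind the grasp point.
Start: joints at [16.507, 20.546, 0.682, 0, -70.136, -16.507], TCP at [0.675, -0, 0.249] pointing down, gripper open.
Joint ranges: [-176.03, 176.03], [-82.01, 121.73], [-58.28, 71.71], [-173.87, 95.51], [-174.79, -0.11], [-173.66, 173.66]. Speed limits (degrees/s): [136.94, 136.94, 172.46, 180, 180, 180].

## Interface

Orientations are given as [roll, pitch, yaw] about the fixed x, y, z axes, in that order (R = Rz(yaw) Ry(pitch) Rx(roll)).
In Python, from plant import ctrl gives the robot as it stands.
- The arm moves only by the tool apply_moves, never from a script. Its argument "targets" is a list of rows, each an object with "travel": the shift along the tool's x, y, z in mm, a list of three; "roll": the turn about the tool's z in degrees; "jaw": the finger opening in mm, from 0 to 87.6. In form: [{"travel": [tx, ty, tz], "roll": roll, "jaw": jaw}, ...]. A call has 1 to 10 rows; each row shifts and turns the commanded pose from where the row before left it, along the tool's axes as they then stand; what a row does not reach is not made up. A row lasts 1/10 s, in which the tool goes at most 50 mm and 8.59 degrees, less where a joint would pass 70% of its speed; a pose out of reach is approached as far as the arm can. A call with a gripper value outside its range is refused whole. The fingers move at their own pace and stop on an object; the grip force is fixed at half the most. Time passes only in rows, so rows that do not move let the fingers close. It gives the time, the measured TCP pose, the force, the opening and the grip force at its end, in the units of the state.
- ctrl.get_obs(): the state, without advancing time (a new reading comes with each control period).
- ctrl.snapshot(name): name is "scene" or "side" or "wrist"; returns the picture (420x560x3 uint8, red, green, blue); there is no depth.
- ctrl.calibration(name): a dict with "K" (3x3 intrinsics, pixels), "extrinsics" (4x4, takes a point from camera to world coordinates); the wrist camera has in their place "hand_eye" (4x4, takes a point from camera to tool coordinates, whose origin is the TCP and whose axes are the flange's). Camera axes: x right, y down, z forward; pixel columns grow to the right and rows downward; lengths in m; the calibration is good to about 2 mm. A picture is of the moment at which its call begins: read the wrist's pose just before it. calibration takes no time and is no camera call.
- ctrl.close_job(): hands the job in; it is judged then, once.
The state is a dict: "clock": time; "joint_pos": joint angles; "qvel": joint speeds; "tau": joint torques, N m; "tool_pos": TCP position; "orientation": TCP orientation; "force": force on the tool from outside, world axes, zero at the start; "moment": the same for the moment, N m; "opening": finger opening in m; "gripper_force": force on a finger pad.
Only numpy, scipy, OpenCV 4.12 (cv2) and the standard library are available. Lean on these libraries where they do the work, as an engineer would, in place of code of your own. Each camera call takes 0.05 s, during which the arm holds its last target. There are 200 camera calls.

## Task

The TV remote has slipped under the fixed wire top of the basket on the living-room table and is longer than the hand opening: tilt it, bring it out through the opening end first, and finish still holding it in the air in the gripper, all of it a good hand's breadth above the basket's top and touching nothing else. Leave the basket standing where it is, without lifting or dragging it, and do not disturb the mug, the carton or the pepper mill.

Things in the scene. Friction and masses are not known exactly. Their poses are not given: they have to be found in the camera images.
- basket: Loose dark metal wire basket, wooden base, 2.5 kg, 240 (x) x 350 (y, long axis) x 67 mm high. Origin: centre of underside. Base 6 mm, walls 5 mm thick (inside 230 x 340). Fixed top grille of 6 mm wires, 61 to 67 mm above the origin, with one square opening in its middle, 134 x 134 mm clear (bounding wires centred at x, y = +-70 mm); elsewhere the wires are too close for the remote.
- opening (a point): Centre of the grille's square opening (134 x 134 mm clear), level with the tops of the wires, 67 mm above the basket's underside; axes as the basket's.
- remote: Grey plastic TV remote, a bar 44 (x) x 210 (y, long axis) x 24 mm (z, buttons up), 0.11 to 0.2 kg, free to slide, lying flat on the basket's base (6 mm above the table), roughly along the basket's long axis, its middle under the opening, both ends under the grille. Origin: centre of underside. Centre of mass at half length.
- remote_front (a point): Middle of the remote's end face at its own +y, 105 mm from its middle, 12 mm above its underside.
- remote_back (a point): Middle of the remote's other end face, at its own -y, 105 mm from its middle, 12 mm above its underside.
- mug: White ceramic mug, rim diameter 80 mm, 90 mm high, handle at its +y, standing on the table beyond the basket's far (+x) long side. Origin: centre of its underside. To be left alone.
- carton: Small white carton with an orange band, 50 x 120 (y) x 30 mm high, lying on the table beyond the basket's far (+x) long side. Origin: centre of its underside. To be left alone.
- mill: Turned wooden pepper mill, diameter 52 mm, 112 mm high, standing on the table to the robot's right, nearer than the basket. Origin: centre of its underside. To be left alone.
Things that resemble listed ones, but are neither listed nor needed, are in the scene too. Leave any black or pink look-alike of the remote alone.

How it is judged (in metres and radians):
On the way:
1. one end of the remote is out above the grille while its other end is still below it (((z of remote_front in the frame of opening above 0.01 m and z of remote_back in the frame of opening below -0.005 m) or (z of remote_back in the frame of opening above 0.01 m and z of remote_front in the frame of opening below -0.005 m))), for 0.1 s.
At the end, for the whole second after the job is handed in: Remote gripped and still (under 0.03 m/s), both ends over 125 mm above the table (5 cm above the basket's top), touching neither basket nor bystanders; basket flat and within 30 mm of its start; mug, carton and mill upright within 30 mm of theirs (height (world z) of each of remote_front, remote_back above 0.125 m and contact force between the fingers and remote above 1 N and linear speed of remote below 0.03 m/s and angular speed of remote below 0.3 rad/s and contact force between remote and basket below 0.1 N and contact force between remote and mug below 0.1 N and contact force between remote and carton below 0.1 N and contact force between remote and mill below 0.1 N and distance of each of basket, mug, carton, mill from where it was at the start of the episode below 0.03 m and angle between basket's own z axis and vertical below 0.05 rad and angle between each of mug, carton, mill's own z axis and vertical below 0.2 rad); the arm keeps its last pose, push and grip.
It fails at once if the basket is dragged more than 30 mm or lifted or tipped (distance of basket from where it was at the start of the episode above 0.03 m or angle between basket's own z axis and vertical above 0.12 rad or height (world z) of basket above 0.015 m).
It fails at once if the mug, carton or mill is pushed more than 30 mm or tipped (distance of any of mug, carton, mill from where it was at the start of the episode above 0.03 m or angle between any of mug, carton, mill's own z axis and vertical above 0.4 rad).
It also fails if it takes over 45 s, if anything falls off the work surface, if the arm or the gripper's body presses on something with over 40 N, if the wrist force passes 120 N, or if a joint passes its speed limit or range.

## Working session

There is one attempt and no reset: what is moved stays moved. The work goes in short steps, Python scripts to look and compute and a tool call to move; the robot and the scene stay as the last step left them, time stands still between calls to the robot, and variables do not carry over. Pictures are saved under pics/ and viewed, at most 10 in all, crops included, and the job is handed in when it is done.

Besides the shell and the picture viewer there is one more tool, called after "Call:" by a JSON object that holds its "fn" and its "kwargs". apply_moves: Moves the arm, as the interface text tells. Its arguments: {"type":"object","properties":{"targets":{"type":"array","items":{"type":"object","properties":{"travel":{"type":"array","items":{"type":"number"}},"roll":{"type":"number"},"jaw":{"type":"number"}}}}},"required":["targets"]}

```bash
ls; mkdir -p pics; cat > h.py <<'E'
import numpy as np, cv2
from scipy.spatial.transform import Rotation as R
from plant import ctrl
def grab(name,fn):
    o=ctrl.get_obs(); im=np.array(ctrl.snapshot(name)); cv2.imwrite('pics/'+fn,im[:,:,::-1]); return o,im
def cam(name,o=None):
    c=ctrl.calibration(name); K=np.array(c['K'])
    if 'extrinsics' in c: return K,np.array(c['extrinsics'])
    T=np.eye(4); T[:3,:3]=R.from_euler('xyz',o['orientation'],degrees=True).as_matrix(); T[:3,3]=o['tool_pos']
    return K,T@np.array(c['hand_eye'])
def onplane(K,T,uv,z):
    d=T[:3,:3]@np.linalg.inv(K)@np.array([uv[0],uv[1],1.]); p=T[:3,3]
    return p+d*(z-p[2])/d[2]
def proj(K,T,P):
    q=np.linalg.inv(T)@np.append(P,1); q=K@q[:3]; return q[:2]/q[2]
E
python3 - <<'E'
from h import *
o,im=grab('wrist','w0.png'); print(o)
_,s=grab('scene','s0.png'); _,d=grab('side','d0.png')
cv2.imwrite('pics/all.png',cv2.resize(np.vstack([np.hstack([im,s]),np.hstack([d,d*0])]),(800,600))[:,:,::-1])
for n in ['wrist','scene','side']: print(n,cam(n,o))
E
```

```text
pics
{'clock': 0.0, 'joint_pos': array([ 1.65049951e+01,  2.05920792e+01,  6.32547040e-01, -1.77402471e-02,
       -7.01346453e+01, -1.65064901e+01]), 'qvel': array([-0.01758827, -0.0136522 , -0.07582957,  0.10960027,  0.06539781,
       -0.13541177]), 'tau': array([-8.00930356e-04, -5.82726967e+01,  2.93058443e+01,  6.99745238e+00,
        6.93249181e-03, -2.06530804e-04]), 'tool_pos': array([ 6.74549832e-01, -5.98902061e-05,  2.47613544e-01]), 'orientation': array([ 1.79904965e+02, -1.07708464e-02, -9.00075281e+01]), 'force': array([-0.35130754,  0.207394  ,  0.33028471]), 'moment': array([ 0.04556189,  0.01346318, -0.01458507]), 'gripper_force': 0.0, 'opening': 0.0881967156222254}
wrist (array([[296.42110349,   0.        , 279.0066318 ],
       [  0.        , 296.42110349, 205.58367248],
       [  0.        ,   0.        ,   1.        ]]), array([[-9.99997902e-01,  1.11019748e-03, -1.72121336e-03,
         6.75145238e-01],
       [ 5.77716166e-04,  9.59120603e-01,  2.82997059e-01,
        -7.82922745e-02],
       [ 1.96503382e-03,  2.82995471e-01, -9.59119232e-01,
         3.84119
[... 211 characters left out ...]
  [  0.        ,   0.        ,   1.        ]]), array([[ 0.47965353,  0.75568388, -0.44595332,  0.99122788],
       [ 0.87742677, -0.40878656,  0.25102949, -0.2966898 ],
       [ 0.00739921, -0.51169857, -0.85913318,  0.94346168],
       [ 0.        ,  0.        ,  0.        ,  1.        ]]))
side (array([[383.48391967,   0.        , 279.17187689],
       [  0.        , 383.48391967, 206.2278369 ],
       [  0.        ,   0.        ,   1.        ]]), array([[ 0.99518651, -0.05845629,  0.0786554 ,  0.47229983],
       [-0.09648584, -0.72496045,  0.68199915, -0.69968057],
       [ 0.01715492, -0.68630548, -0.72711106,  0.76601408],
       [ 0.        ,  0.        ,  0.        ,  1.        ]]))
```

View pics/all.png

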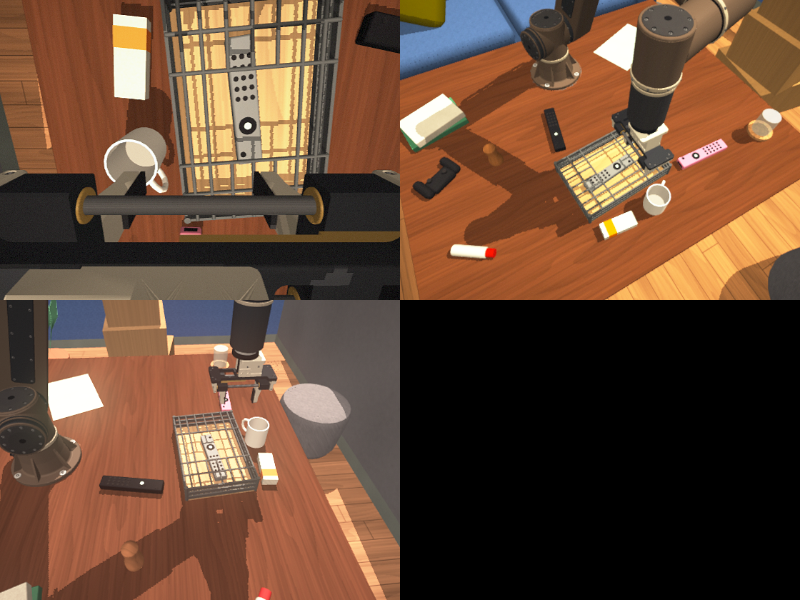

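The wrist view (upper left) shows three candidates:
- The grey remote, under the grille around (243,95).
- A pink look-alike at about (190,230), also seen in the scene view at (702,152).
- A black look-alike at (553,130) in the scene view.

The grey one inside the basket fits the description. I'll check it in an enlarged crop.

```bash
python3 - <<'E'
import cv2
im=cv2.imread('pics/w0.png'); cv2.imwrite('pics/w0c.png',cv2.resize(im[0:320,130:500],None,fx=2,fy=2)[:600])
E
```

```text
(no output)
```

View pics/w0c.png

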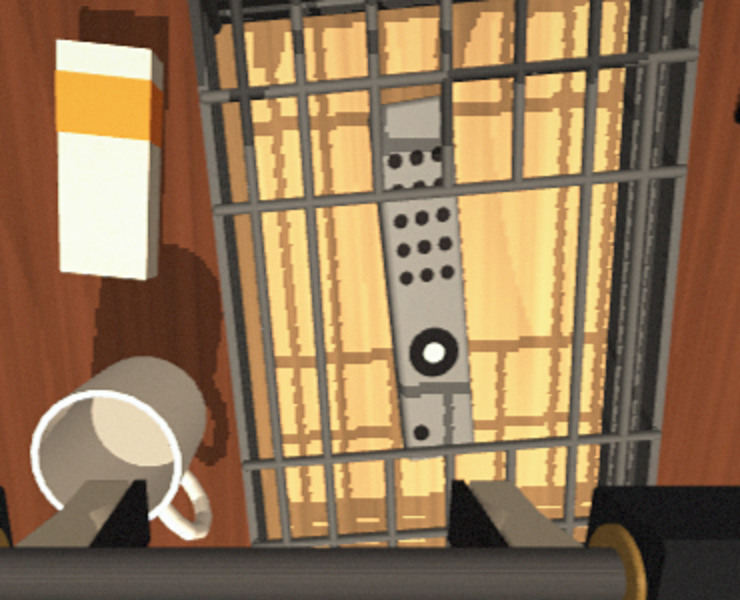

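The crop confirms it: the grey remote with buttons lies in the basket, its ends at crop (412,100) and (439,445). The opening's corner wires cross at about (310,204), (588,183), (573,441) and (333,459).

```bash
python3 - <<'E'
from h import *
o=ctrl.get_obs(); K,T=cam('wrist',o)
f=lambda u,v,z: onplane(K,T,(u/2+130,v/2),z)
c=np.array([f(*p,.064) for p in [(310,204),(588,183),(573,441),(333,459)]])
print(c.round(3), [np.linalg.norm(c[i]-c[i-1]).round(3) for i in range(4)], c.mean(0))
e=c[0]+c[1]-c[2]-c[3]; print('basket -y dir yaw',np.degrees(np.arctan2(e[0],-e[1])))
r=np.array([f(*p,.030) for p in [(385,103),(440,95),(470,443),(408,448)]])
print(r.round(3),[np.linalg.norm(r[i]-r[i-1]).round(3) for i in range(4)], r.mean(0))
e=r[0]+r[1]-r[2]-r[3]; print('remote',np.degrees(np.arctan2(e[0],-e[1])))
print('mug rim',f(110,395,.09),f(107,530,.09),f(35,455,.09),f(182,455,.09),'handle',f(205,535,.06))
print('outer wires',f(255,545,.064),f(600,535,.064))
E
```

```text
[[ 0.669 -0.094  0.064]
 [ 0.528 -0.104  0.064]
 [ 0.517  0.034  0.064]
 [ 0.655  0.045  0.064]] [np.float64(0.14), np.float64(0.141), np.float64(0.139), np.float64(0.138)] [ 0.59209543 -0.02968687  0.064     ]
basket -y dir yaw 5.046307258860007
[[ 0.628 -0.147  0.03 ]
 [ 0.598 -0.151  0.03 ]
 [ 0.566  0.047  0.03 ]
 [ 0.605  0.051  0.03 ]] [np.float64(0.199), np.float64(0.03), np.float64(0.201), np.float64(0.039)] [ 0.59908874 -0.05006279  0.03      ]
remote 7.90995592417849
mug rim [ 7.71290060e-01 -1.41019012e-04  9.00000000e-02] [0.77986734 0.07663824 0.09      ] [0.81389382 0.03263841 0.09      ] [0.73617976 0.03272456 0.09      ] handle [0.73131588 0.09587219 0.06      ]
outer wires [0.70075588 0.10047164 0.064     ] [0.49330867 0.09404778 0.064     ]
```

Call:
{"fn": "apply_moves", "kwargs": {"targets": [{"travel": [-2,18,10],"roll": -3.5,"jaw": 66},{"travel": [-1,20,20],"roll": -3,"jaw": 66},{"travel": [0,20,20],"roll": 0,"jaw": 66},{"travel": [1,20,20],"roll": 0,"jaw": 66},{"travel": [1,8,10],"roll": 0,"jaw": 66},{"travel": [0,0,0],"roll": 0,"jaw": 66},{"travel": [0,0,0],"roll": 0,"jaw": 66}]}}

```text
clock: 0.85
tool_pos: [0.5906, -0.0055, 0.1693]
orientation: [-179.9, -0.0, -83.5]
force: [0.5, 0.2, 0.3]
opening: 0.066
gripper_force: 0.0
```

```bash
python3 - <<'E'
from h import *
o,im=grab('wrist','w1.png'); print(o['tool_pos'],o['orientation'],o['opening'],o['clock'])
K,T=cam('wrist',o); 
b=np.array([.592,-.030]);a=np.radians(5);B=np.array([[np.cos(a),-np.sin(a)],[np.sin(a),np.cos(a)]])
j=im.copy()
for s in [(-70,-70),(70,-70),(70,70),(-70,70)]:
    p=proj(K,T,np.append(b+B@np.array(s)/1000,.064)); cv2.circle(j,tuple(int(x) for x in p),3,(255,0,0),-1); print(p.round())
_,s=grab('scene','s1.png');Ks,Ts=cam('scene')
for s_ in [(-70,-70),(70,-70),(70,70),(-70,70)]:
    p=proj(Ks,Ts,np.append(b+B@np.array(s_)/1000,.064)); cv2.circle(s,tuple(int(x) for x in p),2,(255,0,0),-1)
u,v=[int(x) for x in proj(Ks,Ts,np.append(b,.064))]
c=s[v-75:v+75,u-100:u+100]
cv2.imwrite('pics/w1j.png',np.vstack([cv2.resize(j[:320],(560,320)),cv2.resize(c,(560,280))])[:600,:,::-1])
E
```

```text
[ 0.59062135 -0.00554582  0.16932718] [-1.79932302e+02 -1.97250848e-02 -8.34777898e+01] 0.0660470508151618 0.85
[375.  99.]
[192.  94.]
[201. 260.]
[356. 263.]
```

View pics/w1j.png

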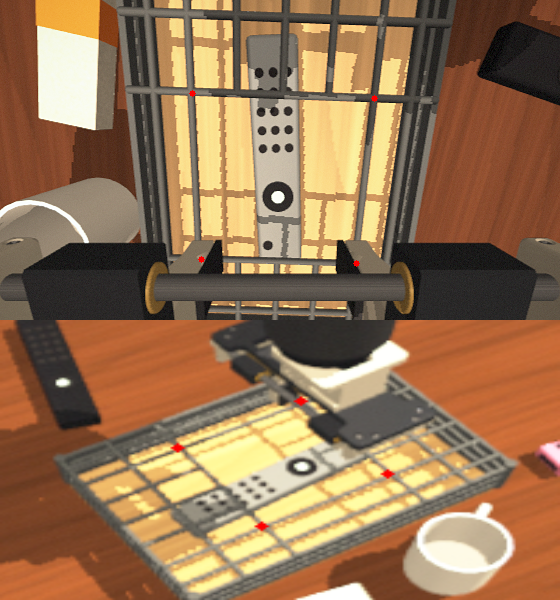

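The projected opening corners (192,94), (375,99), (356,263) and (201,260) lie on the bounding wires in both views, so the basket position holds. The remote's edges run from u=249/297 at its far end to u=256/299 near the fingers.

```bash
python3 - <<'E'
from h import *
o=ctrl.get_obs(); K,T=cam('wrist',o)
P=[onplane(K,T,p,.03)[:2] for p in [(249,60),(297,60),(256,225),(299,225),(273,36)]]
print(np.round(P,4), np.linalg.norm(P[0]-P[1]),np.linalg.norm(P[2]-P[3]))
a=(P[0]+P[1])/2;b=(P[2]+P[3])/2; d=(b-a)/np.linalg.norm(b-a); yaw=np.degrees(np.arctan2(-d[0],d[1])); 
c=a+d*(np.dot(P[4]-a,d)+.105); print('yaw',yaw,'center',c,'front',c+d*.105,'grip',c+.06*d)
bb=np.array([.592,-.030]);t=np.radians(5);B=np.array([[np.cos(t),-np.sin(t)],[np.sin(t),np.cos(t)]])
Rt=R.from_euler('xyz',o['orientation'],degrees=True).as_matrix()
g=np.append(c+.06*d,.032); print('basket c',B.T@(c-bb),'grip',B.T@(g[:2]-bb),'tool delta',Rt.T@(g-o['tool_pos'])*1000)
E
```

```text
[[ 0.6308 -0.1272]
 [ 0.5904 -0.1318]
 [ 0.6114  0.0203]
 [ 0.5691  0.0155]
 [ 0.6126 -0.1475]] 0.04070471894442627 0.042573777849818834
yaw 7.874055305784318 center [ 0.59871142 -0.04345987] front [0.58432684 0.06055015] grip [0.59049166 0.01597443]
basket c [ 0.00551278 -0.01399359] grip [0.00250433 0.04593094] tool delta [-21.30905087  -1.69237388 137.52923769]
```

Call:
{"fn": "apply_moves", "kwargs": {"targets": [{"travel": [-16,-2,0],"roll": -1,"jaw": 66},{"travel": [0,0,25],"roll": 0,"jaw": 66},{"travel": [0,0,25],"roll": 0,"jaw": 66},{"travel": [0,0,25],"roll": 0,"jaw": 66},{"travel": [0,0,25],"roll": 0,"jaw": 66},{"travel": [0,0,20],"roll": 0,"jaw": 66},{"travel": [0,0,12],"roll": 0,"jaw": 66},{"travel": [0,0,3],"roll": 0,"jaw": 66},{"travel": [0,0,0],"roll": 0,"jaw": 66}]}}

```text
clock: 1.85
tool_pos: [0.5901, 0.0108, 0.0337]
orientation: [-180.0, -0.0, -82.5]
force: [0.0, 0.5, 0.0]
opening: 0.066
gripper_force: 0.0
```

Down with no contact. Close, then drag toward −y.

Call:
{"fn": "apply_moves", "kwargs": {"targets": [{"travel": [0,0,0],"roll": 0,"jaw": 30},{"travel": [0,0,0],"roll": 0,"jaw": 30},{"travel": [0,0,0],"roll": 0,"jaw": 30},{"travel": [0,0,0],"roll": 0,"jaw": 30},{"travel": [0,0,0],"roll": 0,"jaw": 30}]}}

```text
clock: 2.35
tool_pos: [0.5901, 0.0106, 0.0343]
orientation: [-179.9, 0.0, -82.5]
force: [-1.6, 0.6, 5.6]
opening: 0.044
gripper_force: 29.9
```

Call:
{"fn": "apply_moves", "kwargs": {"targets": [{"travel": [2,0,-1],"roll": 0,"jaw": 30},{"travel": [8,0,0],"roll": 0.5,"jaw": 30},{"travel": [8,0,0],"roll": 0.5,"jaw": 30},{"travel": [8,0,0],"roll": 0.5,"jaw": 30},{"travel": [8,0,0],"roll": 0.5,"jaw": 30},{"travel": [6,0,0],"roll": 0,"jaw": 30},{"travel": [0,0,0],"roll": 0,"jaw": 30},{"travel": [0,0,0],"roll": 0,"jaw": 30}]}}

```text
clock: 3.15
tool_pos: [0.5941, -0.0296, 0.0344]
orientation: [180.0, -0.0, -84.5]
force: [-0.0, 0.1, -1.7]
opening: 0.0437
gripper_force: 29.9
```

Call:
{"fn": "apply_moves", "kwargs": {"targets": [{"travel": [0,0,0],"roll": 0,"jaw": 62},{"travel": [0,0,0],"roll": 0,"jaw": 62},{"travel": [0,0,0],"roll": 0,"jaw": 62},{"travel": [-10,0,0],"roll": 0,"jaw": 62},{"travel": [-10,0,0],"roll": 0,"jaw": 62},{"travel": [-7,0,0],"roll": 0,"jaw": 62},{"travel": [0,0,0],"roll": 0,"jaw": 62}]}}

```text
clock: 3.85
tool_pos: [0.5917, -0.001, 0.0347]
orientation: [-180.0, 0.0, -84.4]
force: [-0.1, -0.3, -1.0]
opening: 0.0617
gripper_force: 0.0
```

```bash
python3 - <<'E'
from h import *
o,w=grab('wrist','w2.png'); _,s=grab('scene','s2.png'); _,d=grab('side','d2.png')
print(o['tool_pos'],o['opening'],o['force'])
Ks,Ts=cam('side'); u,v=[int(x) for x in proj(Ks,Ts,np.array([.592,-.03,.06]))]
cs=cv2.resize(d[v-75:v+75,u-70:u+70],(280,300),interpolation=cv2.INTER_CUBIC)
Ks,Ts=cam('scene'); u,v=[int(x) for x in proj(Ks,Ts,np.array([.592,-.03,.06]))]
c2=cv2.resize(s[v-75:v+75,u-70:u+70],(280,300),interpolation=cv2.INTER_CUBIC)
cv2.imwrite('pics/j2.png',np.vstack([w[:300],np.hstack([cs,c2])])[:,:,::-1])
E
```

```text
[ 0.5916995  -0.00103865  0.03466228] 0.0616881429076153 [-0.13431155 -0.34157055 -1.00141427]
```

View pics/j2.png

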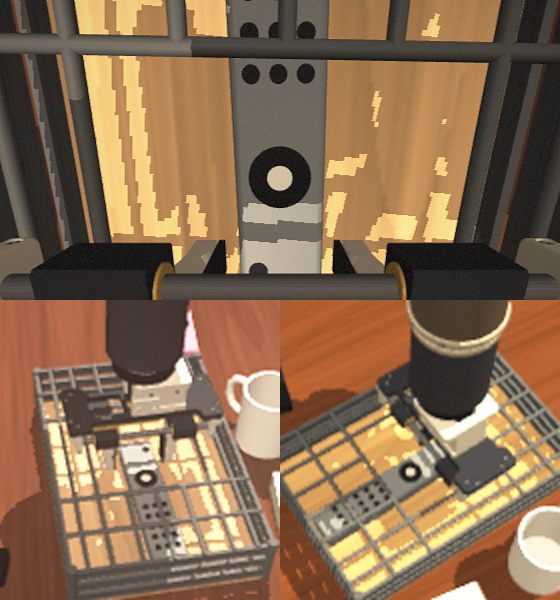

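Call:
{"fn": "apply_moves", "kwargs": {"targets": [{"travel": [0,0,1],"roll": 0,"jaw": 30},{"travel": [0,0,0],"roll": 0,"jaw": 30},{"travel": [0,0,0],"roll": 0,"jaw": 30},{"travel": [0,0,0],"roll": 0,"jaw": 30},{"travel": [0,0,0],"roll": 0,"jaw": 30},{"travel": [0,0,-4],"roll": 0,"jaw": 30},{"travel": [0,0,-4],"roll": 0,"jaw": 30},{"travel": [0,0,-4],"roll": 0,"jaw": 30},{"travel": [0,0,-4],"roll": 0,"jaw": 30}]}}

```text
clock: 4.9
tool_pos: [0.5918, -0.0023, 0.0501]
orientation: [-180.0, 0.0, -84.5]
force: [-0.2, 0.1, -1.2]
opening: 0.0441
gripper_force: 29.9
```

Call:
{"fn": "apply_moves", "kwargs": {"targets": [{"travel": [0,0,-4],"roll": 0,"jaw": 30},{"travel": [0,0,-4],"roll": 0,"jaw": 30},{"travel": [0,0,-4],"roll": 0,"jaw": 30},{"travel": [0,0,-4],"roll": 0,"jaw": 30},{"travel": [0,0,-4],"roll": 0,"jaw": 30},{"travel": [0,0,-4],"roll": 0,"jaw": 30}]}}

```text
clock: 5.5
tool_pos: [0.5919, -0.0023, 0.0738]
orientation: [-180.0, 0.0, -84.5]
force: [1.4, 1.0, -2.2]
opening: 0.0436
gripper_force: 30.0
```

Call:
{"fn": "apply_moves", "kwargs": {"targets": [{"travel": [-2,0,-4],"roll": 0,"jaw": 30},{"travel": [-3,0,-4],"roll": 0,"jaw": 30},{"travel": [-4,0,-4],"roll": 0,"jaw": 30},{"travel": [-4,0,-4],"roll": 0,"jaw": 30},{"travel": [-4,0,-4],"roll": 0,"jaw": 30},{"travel": [-4,0,-4],"roll": 0,"jaw": 30},{"travel": [0,0,0],"roll": 0,"jaw": 30}]}}

```text
clock: 6.2
tool_pos: [0.5899, 0.0194, 0.0983]
orientation: [-179.9, 0.0, -84.5]
force: [-0.2, 1.0, -2.4]
opening: 0.0434
gripper_force: 30.0
```

```bash
python3 - <<'E'
from h import *
o,w=grab('wrist','w3.png'); _,s=grab('scene','s3.png'); _,d=grab('side','d3.png')
print(o['tool_pos'],o['opening'],o['force'])
Ks,Ts=cam('side'); u,v=[int(x) for x in proj(Ks,Ts,np.array([.592,-.03,.06]))]
cs=cv2.resize(d[v-75:v+75,u-70:u+70],(280,300),interpolation=cv2.INTER_CUBIC)
Ks,Ts=cam('scene'); u,v=[int(x) for x in proj(Ks,Ts,np.array([.592,-.03,.06]))]
c2=cv2.resize(s[v-75:v+75,u-70:u+70],(280,300),interpolation=cv2.INTER_CUBIC)
cv2.imwrite('pics/j3.png',np.vstack([w[:300],np.hstack([cs,c2])])[:,:,::-1])
E
```

```text
[0.58987528 0.0193691  0.09826443] 0.04343673321022546 [-0.17268357  1.0054727  -2.39880003]
```

View pics/j3.png

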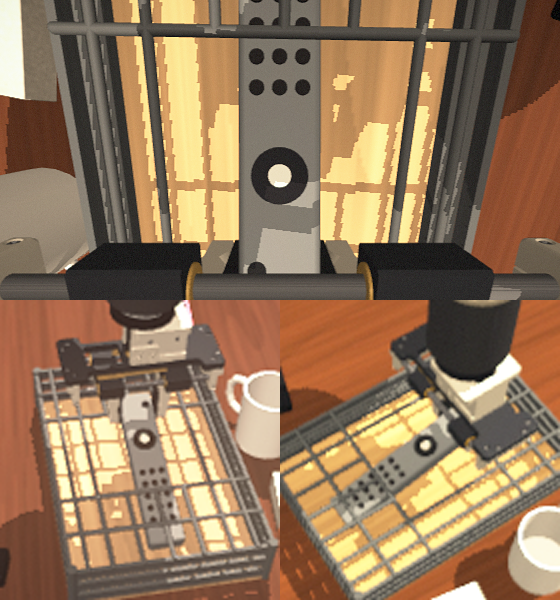

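The wrist and side views show the front end raised through the opening with the fingers above the grille, while the back end is still under the grille wire. I'll pull along the slope.

Call:
{"fn": "apply_moves", "kwargs": {"targets": [{"travel": [-7,0,-3],"roll": 0,"jaw": 30},{"travel": [-8,0,-3],"roll": 0,"jaw": 30},{"travel": [-8,0,-4],"roll": 0,"jaw": 30},{"travel": [-8,0,-4],"roll": 0,"jaw": 30},{"travel": [-8,0,-4],"roll": 0,"jaw": 30},{"travel": [-8,0,-4],"roll": 0,"jaw": 30},{"travel": [-8,0,-4],"roll": 0,"jaw": 30}]}}

```text
clock: 7.05
tool_pos: [0.5843, 0.0741, 0.124]
orientation: [-180.0, 0.0, -84.5]
force: [0.5, 0.2, -3.1]
opening: 0.0443
gripper_force: 30.0
```

Call:
{"fn": "apply_moves", "kwargs": {"targets": [{"travel": [-8,0,-4],"roll": 0,"jaw": 30},{"travel": [-8,0,-3],"roll": 0,"jaw": 30},{"travel": [-8,0,-3],"roll": 0,"jaw": 30},{"travel": [-8,0,-3],"roll": 0,"jaw": 30},{"travel": [-8,0,-3],"roll": 0,"jaw": 30},{"travel": [0,0,0],"roll": 0,"jaw": 30}]}}

```text
clock: 7.65
tool_pos: [0.5808, 0.1142, 0.1401]
orientation: [-179.9, 0.0, -84.4]
force: [-0.3, -0.0, -1.3]
opening: 0.0438
gripper_force: 30.0
```

```bash
python3 - <<'E'
from h import *
o,w=grab('wrist','w4.png'); _,s=grab('scene','s4.png'); _,d=grab('side','d4.png')
print(o['tool_pos'],o['opening'],o['force'])
Ks,Ts=cam('side'); u,v=[int(x) for x in proj(Ks,Ts,np.array([.592,-.03,.06]))]
cs=cv2.resize(d[v-90:v+60,u-70:u+70],(280,300),interpolation=cv2.INTER_CUBIC)
Ks,Ts=cam('scene'); u,v=[int(x) for x in proj(Ks,Ts,np.array([.592,-.03,.06]))]
c2=cv2.resize(s[v-90:v+60,u-60:u+80],(280,300),interpolation=cv2.INTER_CUBIC)
cv2.imwrite('pics/j4.png',np.vstack([w[:300],np.hstack([cs,c2])])[:,:,::-1])
E
```

```text
[0.58083254 0.1141804  0.14012295] 0.04378825917892466 [-0.34978625 -0.03582571 -1.33969649]
```

View pics/j4.png

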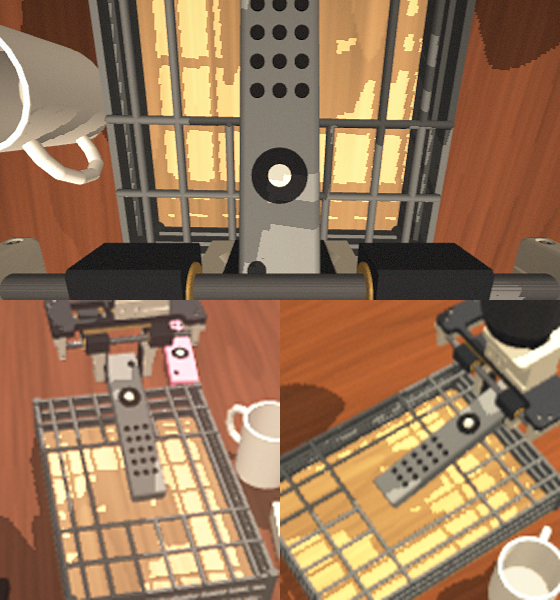

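The back end now hangs free inside the opening, clear of the −y wire, and the front end is well above. I'll lift straight up.

Call:
{"fn": "apply_moves", "kwargs": {"targets": [{"travel": [0,0,-8],"roll": 0,"jaw": 30},{"travel": [0,0,-14],"roll": 0,"jaw": 30},{"travel": [0,0,-20],"roll": 0,"jaw": 30},{"travel": [0,0,-25],"roll": 0,"jaw": 30},{"travel": [0,0,-25],"roll": 0,"jaw": 30},{"travel": [0,0,-25],"roll": 0,"jaw": 30},{"travel": [0,0,-25],"roll": 0,"jaw": 30},{"travel": [0,0,-20],"roll": 0,"jaw": 30},{"travel": [0,0,-14],"roll": 0,"jaw": 30},{"travel": [0,0,-8],"roll": 0,"jaw": 30}]}}

```text
clock: 8.8
tool_pos: [0.5807, 0.1129, 0.325]
orientation: [-179.9, 0.0, -84.5]
force: [-0.3, 0.1, -1.2]
opening: 0.0439
gripper_force: 30.0
```

Call:
{"fn": "apply_moves", "kwargs": {"targets": [{"travel": [0,0,-10],"roll": 0,"jaw": 30},{"travel": [0,0,-10],"roll": 0,"jaw": 30},{"travel": [0,0,-5],"roll": 0,"jaw": 30},{"travel": [0,0,0],"roll": 0,"jaw": 30},{"travel": [0,0,0],"roll": 0,"jaw": 30},{"travel": [0,0,0],"roll": 0,"jaw": 30},{"travel": [0,0,0],"roll": 0,"jaw": 30},{"travel": [0,0,0],"roll": 0,"jaw": 30},{"travel": [0,0,0],"roll": 0,"jaw": 30},{"travel": [0,0,0],"roll": 0,"jaw": 30}]}}

```text
clock: 9.8
tool_pos: [0.5805, 0.1131, 0.3485]
orientation: [180.0, -0.0, -84.5]
force: [-0.2, -0.4, -0.8]
opening: 0.0436
gripper_force: 30.0
```

```bash
python3 - <<'E'
from h import *
o,w=grab('wrist','w5.png'); _,s=grab('scene','s5.png'); _,d=grab('side','d5.png')
print(o['clock'],o['tool_pos'],o['opening'],o['force'],o['gripper_force'])
cv2.imwrite('pics/j5.png',cv2.resize(np.vstack([d[:,:,::-1],s[:,:,::-1]]),None,fx=.71,fy=.71,interpolation=cv2.INTER_AREA))
E
```

```text
9.8 [0.58054496 0.11305893 0.34848785] 0.04360370333480747 [-0.16643288 -0.36807272 -0.78350462] 29.99971568584442
```

View pics/j5.png

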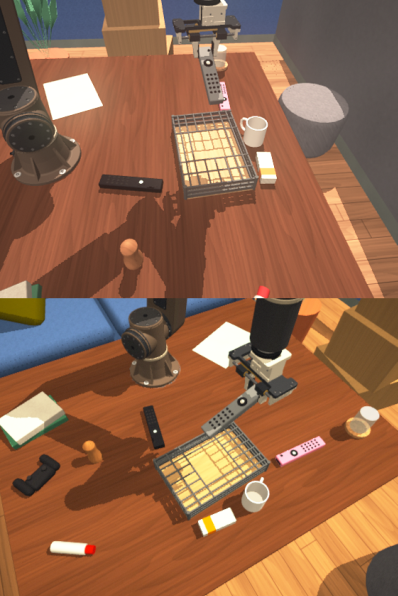

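The side view shows the remote held in the air at about (210,80). The basket, mug, carton and mill are still in their places. Even if the remote hung straight down, its lower end would be at about 0.155 m, so I'm handing it in.

```bash
python3 -c "
from plant import ctrl
print(ctrl.close_job())"
```

```text
the job is handed in; nothing more can be done
None
```

The grey remote came out of the basket end first, and I handed the job in at about 10 s with it gripped in the air well above the basket; the basket, mug, carton and mill looked undisturbed in the last pictures, and no verdict was returned.

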